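Bring the trailer wheel's valve to the bottom for the pump

ROBOT

A 6-joint arm with a two-finger parallel gripper is mounted at the origin on the work surface. World frame = base frame: x ahead of the robot, y to its left, z up, the work surface at z = 0. Lengths are in m, angles in rad, forces in N, time in s.
With the tool pointing down it reaches from about 0.35 to 0.975 m from the base axis. Payload 4.9 kg.
Tool frame: the origin (TCP) lies on the centre line of the jaws, within the pads' length; the fingertips stand 22 mm ahead of it and the grasp point (between the pads) lies 3 mm ahead of it (manip.tcp_to_tips is the distance from the TCP to the fingertips, in m); z points along the fingers, x is the direction in which the jaws open and shut, and the axes are right-handed (so a half turn about z gives the same grasp; the last joint's range is limited). The gripper opens to 85 mm and grips with 20 to 120 N. Pads are 22 mm wide; open, the fingers measure 114 mm over their backs; the gripper's body (76 mm by 85 mm) begins 54 mm behind the grasp point. The pads swing forward as they close: fully open they stand 13 mm farther back than shut.
Start: joints at [0.993, 0.053, 1.613, -0, 1.476, -0.119], TCP at [0.277, 0.56, 0.253] pointing down, gripper open.
Joint ranges: [-3.01, 3.01], [-1.01, 2.22], [0.06, 2.58], [-1.02, 4.17], [0.09, 2.62], [-3.14, 3.14]. Speed limits (rad/s): [2.57, 2.57, 3.14, 3.14, 3.14, 3.14].

INTERFACE

Orientations are given as a unit quaternion [w, x, y, z].
In Python, from plant import manip gives the robot as it stands.
- The arm moves only by the shell command python3 -m pendant 'ROWS'. ROWS is a JSON object of lists of equal length, an entry for each row: "linear": the shift along the tool's x, y, z in cm, a list of three; "rotation": the turn, a rotation vector about the tool's x, y, z in degrees, a list of three; "grip": the closure, from 0 (fully open) to 1 (shut). A call has exactly 10 rows; each row is the pose to reach, as a shift and turn from the pose commanded when the call began, along the tool's axes at that moment; what a row does not reach only later rows make up. A row lasts 1/12 s, in which the tool goes at most 41.7 mm and 7.16 degrees, less where a joint would pass 70% of its speed; a pose out of reach is approached as far as the arm can. A call with a gripper value outside its range is refused whole. The fingers move at their own pace and stop on an object; the grip force is fixed at half the most. Time passes only in rows, so rows that repeat a pose let the fingers close, or fill a call up. It gives the time, the measured TCP pose, the force and the opening at its end, in the units of the state.
- manip.state(): the state, without advancing time (a new reading comes with each control period).
- manip.grab_frame(name): name is "scene" or "side" or "wrist"; returns the picture (420x560x3 uint8, red, green, blue); there is no depth.
- manip.calibration(name): a dict with "fx", "fy", "cx", "cy" (pixels), "k1" (the pictures are not rectified: a ray, as slopes to the right and down, at radius r is drawn at 1 + k1 r^2 times it, then the intrinsics apply), "cam_to_world" (4x4, takes a point from camera to world coordinates). Camera axes: x right, y up, looking along -z (the intrinsics and any distortion apply to the point x, -y, -z); pixel columns grow to the right and rows downward; lengths in m; the calibration is good to about 2 mm. A picture is of the moment at which its call begins: read the wrist's pose just before it. calibration takes no time and is no camera call; for the wrist camera it gives the pose at the moment of the call.
- manip.job_done(): hands the job in, once; it reports no verdict.
The state is a dict: "time": time; "joint_pos": joint angles; "joint_vel": joint speeds; "joint_efforts": joint torques, N m; "tool_pos": TCP position; "tool_rot": TCP orientation; "contact_force": force on the tool from outside, world axes, zero at the start; "ft_torque": the same for the moment, N m; "gripper_width": opening from 0.0 (shut) to 1.0 (fully open).
Only numpy, scipy, OpenCV 4.12 (cv2) and the standard library are available. Lean on these libraries where they do the work, as an engineer would, in place of code of your own. Each camera call takes 0.05 s, during which the arm holds its last target. There are 200 camera calls.

TASK

Turn the trailer wheel on its bench stand until the valve is at the lowest point of the wheel with its stem pointing straight up at the hub, ready for the pump, and leave it there. Push it round by its spokes, one after another, with the fingertips: do not take a spoke between the fingers or flick the wheel into a spin, and keep off the valve and the freshly glued tyre. Leave the stand and the things lying about where they are.

Things in the scene. Friction and masses are not known exactly. Their poses are not given: they have to be found in the camera images.
- stand: loose grey steel wheel stand, 6 kg. Origin: on the bench (z=0) below the wheel's centre. x: level, along the axle, from the wheel's open face (-x, towards the robot) to the A-frame legs behind it (x over 56 mm); y: level, in the wheel's plane, which is the y-z plane; z up. Foot plate x -110 to 130, y -130 to 130 mm, top 14 mm up. Stays put under light pushes
- hub (a point): centre of the wheel, on the axle, 220 mm above the bench, axes as the stand's. The white hub around it has radius 29 mm and with its cap and button reaches x = -35 mm on the open side
- wheel (a joint): angle of the wheel (rad). At 0 or whole turns the valve is lowest, its stem pointing straight up. Grows as the wheel turns right-handed about the stand's +x axis: clockwise seen from the open face (from the robot). No stops within two turns of 0; steady drag 0.28 N m (3.5 N at 80 mm radius): it stays where it is left
- spokes: five straight white spokes 72 degrees apart, from hub (radius 29 mm) to rim (138 mm), open space between them. Origin: wheel centre; axes turn with the wheel; one spoke runs along +z, which points up at joint value 0. Each is 18 mm wide in the wheel's plane; and 40 mm deep along the axle (20 mm to either side of that plane)
- tyre: black tyre, 385 mm outside diameter, 38 mm wide, on the white rim (26 mm wide, 31 mm over its lips, inside radius 138 mm). Origin: wheel centre, axes as the spokes
- valve: valve stem, black rubber foot 12 mm thick and brass end 8 mm thick, standing inwards from the rim towards the hub midway between two spokes, along the wheel's -z, from radius 138 to 103 mm, in the wheel's plane. Origin: wheel centre, axes as the spokes
- valve_tip (a point): free (hub-side) end of the valve stem, 103 mm from the wheel's centre
- spoke_0 (a point): middle of the spoke that runs straight up at joint value 0, inside it, 83 mm from the wheel's centre; z runs outwards along the spoke, y across it in the wheel's plane, x along the axle
- spoke_1 (a point): middle of the spoke that lies 72 degrees on from spoke_0, in the sense in which the joint value grows, inside it, 83 mm from the wheel's centre; z runs outwards along the spoke, y across it in the wheel's plane, x along the axle
- spoke_2 (a point): middle of the spoke that lies 144 degrees on from spoke_0, in the sense in which the joint value grows, inside it, 83 mm from the wheel's centre; z runs outwards along the spoke, y across it in the wheel's plane, x along the axle
- spoke_3 (a point): middle of the spoke that lies 216 degrees on from spoke_0, in the sense in which the joint value grows, inside it, 83 mm from the wheel's centre; z runs outwards along the spoke, y across it in the wheel's plane, x along the axle
- spoke_4 (a point): middle of the spoke that lies 288 degrees on from spoke_0, in the sense in which the joint value grows, inside it, 83 mm from the wheel's centre; z runs outwards along the spoke, y across it in the wheel's plane, x along the axle
- tyre_lever: bystander: black plastic tyre lever, 130 x 14 x 10 mm, lying on the stand's foot plate in front of the wheel
- gauge: bystander: round pressure gauge, 48 mm dial, lying on the bench
- patch_tin: bystander: flat repair tin 55 x 85 x 24 mm lying on the stand's foot plate in front of the wheel
- spanner: bystander: 160 mm spanner lying on the bench
- driver: bystander: 200 mm screwdriver lying on the bench
- oil: bystander: upright oil bottle, 52 mm across, 130 mm tall
- tube_box: bystander: cardboard inner-tube box 75 x 100 x 42 mm
- mug: bystander: white mug, 80 mm across, 95 mm tall

How it is judged:
By the outcome, as a careful person would: the job done as asked, in the order asked, and still so for the second after the job is handed in, with the robot touching nothing.
It also fails if it takes over 58 s, if anything falls off the work surface, if the arm or the gripper's body presses on something with over 40 N, if the wrist force passes 120 N, or if a joint passes its speed limit or range.

## Working session

There is one attempt and no reset: what is moved stays moved. The work goes in short steps, Python scripts to look and compute and a shell command to move; the robot and the scene stay as the last step left them, time stands still between calls to the robot, and variables do not carry over. Pictures are saved under pics/ and viewed, about 8 in all and at most 12, crops included, and the job is handed in when it is done.

```bash
ls; mkdir -p pics; python3 - <<'E'
from plant import manip
import cv2,numpy as np
for n in("scene","side"):
    f=manip.grab_frame(n);cv2.imwrite(f"pics/{n}0.png",f[...,::-1])
    c=manip.calibration(n);print(n,{k:np.round(v,4).tolist() for k,v in c.items()})
s=manip.state();print(s, manip.tcp_to_tips)
E
```

```text
pics
scene {'fx': 426.526, 'fy': 426.526, 'cx': 280.4329, 'cy': 213.7991, 'k1': 0.0191, 'cam_to_world': [[-0.7308, -0.4165, 0.5408, 1.2565], [0.6826, -0.4405, 0.5832, 0.8015], [-0.0046, 0.7953, 0.6062, 1.0435], [0.0, 0.0, 0.0, 1.0]]}
side {'fx': 382.4667, 'fy': 382.4667, 'cx': 281.0203, 'cy': 207.7771, 'k1': -0.0695, 'cam_to_world': [[0.896, 0.2954, -0.3317, 0.1465], [-0.4436, 0.5593, -0.7003, -0.8355], [-0.0213, 0.7746, 0.6321, 0.9304], [0.0, 0.0, 0.0, 1.0]]}
{'time': 0.1, 'joint_pos': array([ 9.93003302e-01,  5.32956194e-02,  1.61413634e+00,  8.63906821e-06,
        1.47599070e+00, -1.19018472e-01]), 'joint_vel': array([-0.00076172, -0.00264564, -0.00415837,  0.0002339 ,  0.00077796,
       -0.00104746]), 'joint_efforts': array([ 4.57585229e-04, -3.94905889e+01, -3.71362495e+01, -9.94513357e-05,
        3.99443525e-03, -1.19741136e-05]), 'tool_pos': array([0.27650749, 0.55993664, 0.25219511]), 'tool_rot': array([ 3.83349632e-04,  8.49367188e-01,  5.27801612e-01, -8.30840857e-04]), 'contact_force': array([ 0.51332764, -0.03257805,  0.17061831]), 'ft_torque': array([0.02463872, 0.01161302, 0.01345291]), 'gripper_width': 1.0010480084743483} 0.022
```

View pics/scene0.png

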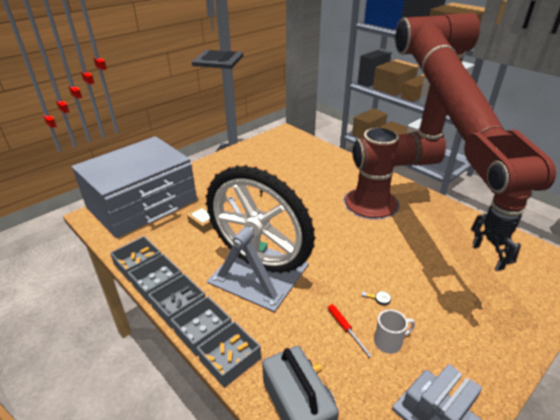

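View pics/side0.png

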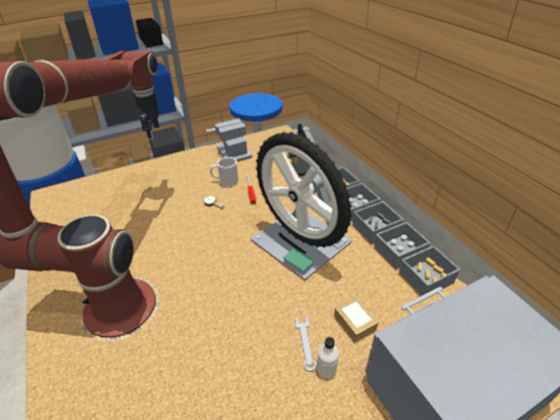

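The scene view shows the wheel from behind, with its hub near (255,225). The side view shows the open face, with its hub near (297,196), the green tin at (298,260) and the lever at about (290,240). I'll enlarge both to find the spokes and the valve.

```bash
python3 - <<'E'
import cv2,numpy as np
a=cv2.imread('pics/side0.png')[125:275,240:365];b=cv2.imread('pics/scene0.png')[155:305,195:320]
r=lambda i:cv2.resize(i,(400,480),interpolation=cv2.INTER_CUBIC)
cv2.imwrite('pics/crop0.png',np.hstack([r(a),r(b)]))
E
```

```text
(no output)
```

View pics/crop0.png

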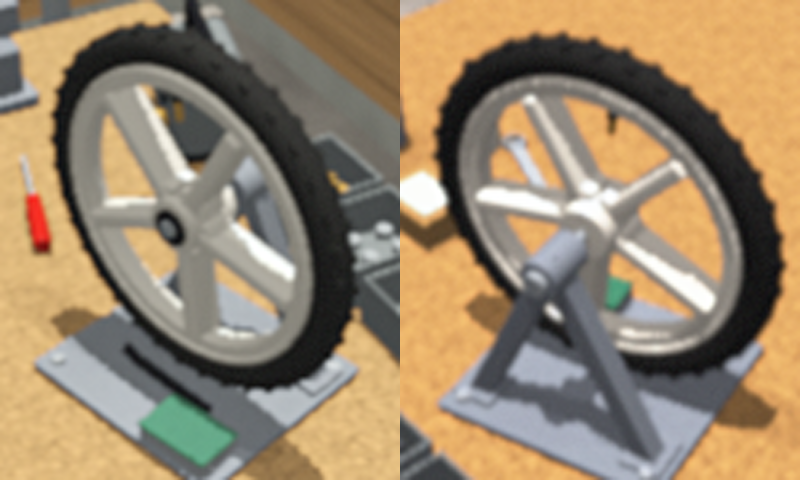

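Both views put the valve at the top of the wheel: it is clearest in the scene crop at about (612,120), which is full-frame (261,192). One spoke points roughly down, so about half a turn is needed. Next I'll get the stand's pose from the plate corners, and the wheel angle by casting rays onto the wheel plane.

```bash
cat > h.py <<'E'
import numpy as np,cv2
from plant import manip
def ray(n,uv,c=None):
    c=c or manip.calibration(n);K=np.array([[c['fx'],0,c['cx']],[0,c['fy'],c['cy']],[0,0,1]])
    # drawn = ray*(1+k1 r^2): the OpenCV model
    p=cv2.undistortPointsIter(np.array([[uv]],float),K,np.array([c['k1'],0,0,0.]),None,None,(3,50,1e-9))[0,0]
    T=np.array(c['cam_to_world']);return T[:3,3],T[:3,:3]@np.array([p[0],-p[1],-1])
def onplane(n,uv,p0,nn,c=None):
    o,d=ray(n,uv,c);return o+d*np.dot(p0-o,nn)/np.dot(d,nn)
def proj(n,P,c=None):
    c=c or manip.calibration(n);T=np.array(c['cam_to_world']);q=T[:3,:3].T@(np.array(P)-T[:3,3])
    s=np.array([q[0],-q[1]])/-q[2];s=s*(1+c['k1']*s@s);return s*[c['fx'],c['fy']]+[c['cx'],c['cy']]
def near(A,B):
    (o,d),(p,e)=A,B;t=np.linalg.lstsq(np.stack([d,-e],1),p-o,rcond=None)[0];a=o+t[0]*d;b=p+t[1]*e;return (a+b)/2,np.linalg.norm(a-b)
E
python3 - <<'E'
from h import *
Z=np.array([0,0,1.])
S=lambda x,y:(x/3.2+240,y/3.2+125)
C=lambda x,y:((x-400)/3.2+195,y/3.2+155)
for nm,n,uv in [('sL','side',S(37,363)),('sB','side',S(215,480)),('sR','side',S(357,366)),('cL','scene',C(440,405)),('cR','scene',C(762,348)),('cB','scene',C(655,480))]:
    print(nm,onplane(n,uv,.014*Z,Z).round(4))
print('valve tip?')
# tyre ellipse from dark mask in side
for n,(u0,v0,u1,v1) in {'side':(240,125,365,275),'scene':(195,155,320,305)}.items():
    im=cv2.imread(f'pics/{n}0.png');m=(im.max(2)<60).astype(np.uint8);k=np.zeros_like(m);k[v0:v1,u0:u1]=m[v0:v1,u0:u1]
    k=cv2.morphologyEx(k,cv2.MORPH_CLOSE,np.ones((3,3),np.uint8))
    cs,_=cv2.findContours(k,cv2.RETR_CCOMP,cv2.CHAIN_APPROX_NONE)
    for c in sorted(cs,key=cv2.contourArea)[-3:]: print(n,cv2.contourArea(c),cv2.fitEllipse(c))
E
```

```text
sL [0.4627 0.077  0.014 ]
sB [ 0.5525 -0.1556  0.014 ]
sR [ 0.7655 -0.087   0.014 ]
cL [ 0.7641 -0.0848  0.014 ]
cR [0.4626 0.0845 0.014 ]
cB [0.6701 0.1406 0.014 ]
valve tip?
side 60.0 ((289.6694641113281, 241.94677734375), (2.5965497493743896, 37.564735412597656), 126.00611877441406)
side 5294.5 ((299.0724792480469, 191.67677307128906), (63.728660583496094, 105.87751770019531), 148.07566833496094)
side 7441.0 ((303.4715881347656, 188.75869750976562), (76.8862533569336, 125.3516845703125), 150.12368774414062)Traceback (most recent call last):
  File "<stdin>", line 13, in <module>
cv2.error: OpenCV(4.12.0) /io/opencv/modules/imgproc/src/shapedescr.cpp:361: error: (-201:Incorrect size of input array) There should be at least 5 points to fit the ellipse in function 'fitEllipseNoDirect'
```

```bash
cat >> h.py <<'E'
yaw=np.radians(20.);O=np.array([.603,-.0084,0])
def setpose(y,o):
    global yaw,O,R; yaw=y;O=np.array(o);c,s=np.cos(y),np.sin(y);R=np.array([[c,-s,0],[s,c,0],[0,0,1.]])
setpose(yaw,O)
def toS(P): return R.T@(np.array(P)-O)-[0,0,.22]   # hub frame
def toW(p): return O+R@(np.array(p)+[0,0,.22])
def face(n,uv,x,c=None): return toS(onplane(n,uv,toW([x,0,0]),R[:,0],c))
E
python3 - <<'E'
from h import *
S=lambda x,y:(x/3.2+240,y/3.2+125)
C=lambda x,y:((x-400)/3.2+195,y/3.2+155)
print('button',face('side',S(170,228),-.035)*1e3)
for uv in [(120,92),(232,142),(100,213),(200,330),(290,285)]:
    p=face('side',S(*uv),-.02);print('spoke',p.round(3),'r',np.hypot(*p[1:]).round(3),'ang from up, + = growing',np.degrees(np.arctan2(-p[1],p[2])).round(1))
for uv in [(612,128),(612,110)]:
    p=face('scene',C(*uv),0);print('valve',p.round(3),np.hypot(*p[1:]).round(3),np.degrees(np.arctan2(-p[1],p[2])).round(1))
for n in('side','scene'):
  for y in (-.12,.12): print(n,'valve guess proj')if 0 else None
E
```

```text
button [-35.          -4.95948678   7.93898918]
spoke [-0.02   0.071  0.119] r 0.139 ang from up, + = growing -30.8
spoke [-0.02  -0.064  0.123] r 0.139 ang from up, + = growing 27.4
spoke [-0.02   0.105 -0.038] r 0.112 ang from up, + = growing -109.8
spoke [-0.02  -0.032 -0.115] r 0.12 ang from up, + = growing 164.7
spoke [-0.02  -0.136  0.003] r 0.136 ang from up, + = growing 88.9
valve [0.    0.018 0.108] 0.11 -9.2
valve [-0.     0.018  0.128] 0.13 -8.1
```

```bash
cat >> h.py <<'E'
from scipy.spatial.transform import Rotation as Ro
def tool(tilt,dy=0):  # tool axes: z along stand +x tilted down by tilt deg, y to the right
    t=np.radians(tilt);z=R@[np.cos(t),0,-np.sin(t)];y=R@[0,-1.,0];return np.stack([np.cross(y,z),y,z],1)
def cur():
    s=manip.state();w=s['tool_rot'];return s,Ro.from_quat([w[1],w[2],w[3],w[0]]).as_matrix()
def delta(P,M):
    s,A=cur();print('lin cm',(A.T@(P-s['tool_pos'])*100).round(2),'rot deg',np.degrees(Ro.from_matrix(A.T@M).as_rotvec()).round(2))
def stat():
    s,A=cur();t=s['tool_pos']+A[:,2]*.022
    print('t',round(s['time'],2),'tcp',s['tool_pos'].round(4),'tip(hub mm)',(toS(t)*1e3).round(1),'z',(R.T@A[:,2]).round(3),'F',(R.T@s['contact_force']).round(1),'g',round(s['gripper_width'],2),'q',s['joint_pos'].round(2))
E
python3 - <<'E'
from h import *
stat()
delta(toW([0,0,0])-.27*tool(45)[:,2],tool(45))
E
```

```text
t 0.1 tcp [0.2765 0.5599 0.2522] tip(hub mm) [-112.5  645.7   10.2] z [-0.001 -0.001 -1.   ] F [ 0.5 -0.2  0.2] g 1.0 q [ 0.99  0.05  1.61  0.    1.48 -0.12]
lin cm [-50.33  41.24 -15.79] rot deg [-17.12  42.85  41.42]
```

```bash
python3 -m pendant '{"linear":[[-3,2.4,-1.5],[-6,4.9,-3],[-9,7.4,-4.5],[-12,9.8,-6],[-15,12.3,-7.5],[-18,14.8,-9],[-21,17.2,-10],[-24,19.7,-11],[-27,22.1,-12],[-30,24.6,-13]],"rotation":[[-1,2.6,2.5],[-2,5,5],[-3,8,7.5],[-4,10,10],[-5,13,12.5],[-6,15,15],[-7,18,17.5],[-8,21,20],[-9.4,23.6,22.8],[-10.3,25.7,24.9]],"grip":[1,1,1,1,1,1,1,1,1,1]}'; python3 - <<'E'
from h import *
stat()
delta(toW([0,0,0])-.27*tool(45)[:,2],tool(45))
E
```

```text
time: 0.93
tool_pos: [0.3637, 0.1813, 0.3834]
tool_rot: [-0.041, 0.917, 0.319, 0.235]
contact_force: [0.8, -0.6, 0.4]
gripper_width: -0.001
t 0.93 tcp [0.3637 0.1813 0.3834] tip(hub mm) [-149.9  261.7  143.9] z [ 0.458  0.073 -0.886] F [ 0.5 -0.9  0.4] g -0.0 q [ 0.18 -0.89  2.13  0.15  1.44 -0.47]
lin cm [-9.04 24.05 -5.76] rot deg [-6.8  16.89 16.51]
```

```bash
python3 -m pendant '{"linear":[[-1,3,-0.6],[-2,6,-1.3],[-3.2,9,-2],[-4.5,12,-3],[-5.7,15,-3.7],[-7,18,-4.5],[-8,21,-5.2],[-9,24,-5.8],[-9,24,-5.8],[-9,24,-5.8]],"rotation":[[-1,2,2],[-2,4,4],[-3,6.5,6],[-4,8.5,8],[-5,11,10.5],[-6,13,12.5],[-6.5,15,14.5],[-6.8,17,16.5],[-6.8,17,16.5],[-6.8,17,16.5]],"grip":[1,1,1,1,1,1,1,1,1,1]}'; python3 - <<'E'
from h import *
stat()
delta(toW([0,0,0])-.27*tool(45)[:,2],tool(45))
c=manip.calibration('wrist');print(c['cam_to_world'].round(3),c['fx'],c['k1'])
cv2.imwrite('pics/w1.png',manip.grab_frame('wrist')[...,::-1])
E
```

```text
time: 1.77
tool_pos: [0.4241, -0.0737, 0.41]
tool_rot: [-0.067, 0.911, 0.158, 0.375]
contact_force: [1.0, 0.8, -0.5]
gripper_width: 0.006
t 1.77 tcp [ 0.4241 -0.0737  0.41  ] tip(hub mm) [-175.    -0.2  174.4] z [ 0.705 -0.    -0.709] F [ 1.2  0.4 -0.5] g 0.01 q [-0.75 -0.9   2.17  0.68  1.48 -1.02]
lin cm [ 0.03 -0.02 -0.09] rot deg [ 0.03  0.16 -0.27]
[[ 0.668 -0.118 -0.735  0.318]
 [ 0.239  0.969  0.061 -0.029]
 [ 0.705 -0.216  0.675  0.496]
 [ 0.     0.     0.     1.   ]] 356.3657750451791 -0.028515941811176504
```

View pics/w1.png

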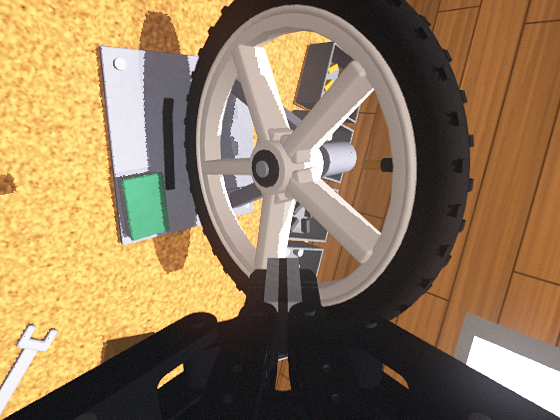

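This is a clear view, with the picture's right roughly up. It shows the button at (263,168), the valve from foot (393,165) to tip (363,163), the front plate corners at (101,46) and (123,243), and a spoke nearly straight down at (205,167).

```bash
python3 - <<'E'
from h import *
c=manip.calibration('wrist');Z=np.array([0,0,1.])
L,Rr=[onplane('wrist',uv,.014*Z,Z,c) for uv in [(101,46),(123,243)]]
b=onplane('wrist',(263,168),.22*Z,Z,c)
e=Rr-L;y=np.arctan2(e[1],e[0])+np.pi/2
print(L,Rr,np.linalg.norm(e),np.degrees(y),b)
x=np.array([np.cos(y),np.sin(y),0]);o1=(L+Rr)/2+.11*x;o2=b+.035*x;print(o1,o2)
o=o2.copy();o[2]=0;setpose(y,o)
for n,uv,xx in [('valvefoot',(393,165),0),('valvetip',(363,163),0),('dn',(205,167),-.02),('ul',(242,47),-.02),('ur',(362,66),-.02),('lr',(370,258),-.02)]:
    p=face('wrist',uv,xx,c);print(n,p.round(3),np.hypot(p[1],p[2]).round(3),np.degrees(np.arctan2(-p[1],p[2])).round(1))
E
```

```text
[0.46082645 0.08149688 0.014     ] [ 0.54102352 -0.16126169  0.014     ] 0.2556624625059905 18.281350473450324 [ 0.57550055 -0.01587876  0.22      ]
[ 0.60537303 -0.00537723  0.014     ] [ 0.60873401 -0.00489984  0.22      ]
valvefoot [0.    0.017 0.129] 0.13 -7.7
valvetip [0.    0.015 0.099] 0.1 -8.7
dn [-0.02  -0.02  -0.134] 0.135 171.5
ul [-0.02   0.124 -0.052] 0.134 -112.7
ur [-0.02   0.097  0.103] 0.142 -43.4
lr [-0.02  -0.065  0.127] 0.142 27.0
```

Stand pose: yaw about 18.3°, origin about (0.607, −0.005). The valve is at −8.2° from the top, clockwise positive, so the wheel has to turn −172°. I'll push the left-hand spokes down in three strokes from the open face, with the tool tilted about 25° and the tips at roughly 70 mm radius.

```bash
cat >> h.py <<'E'
setpose(np.radians(18.3),[.607,-.005,0])
def tipgoal(a,r,x,back=0,tilt=25):
    a=np.radians(a);M=tool(tilt);P=toW([x,-r*np.sin(a),r*np.cos(a)])-M[:,2]*(.022+back);delta(P,M)
E
python3 - <<'E'
from h import *
stat();tipgoal(-80,.071,.005,.08)
E
```

```text
t 1.82 tcp [ 0.4241 -0.0724  0.4106] tip(hub mm) [-179.3   -6.1  175.1] z [ 0.705  0.022 -0.709] F [-0.3  0.4  0.5] g 0.0 q [-0.75 -0.9   2.17  0.68  1.48 -1.02]
lin cm [-1.79 -7.31 17.32] rot deg [-1.42 20.13  0.86]
```

```bash
python3 -m pendant '{"linear":[[-0.2,-0.8,1.9],[-0.4,-1.6,3.8],[-0.6,-2.4,5.8],[-0.8,-3.2,7.7],[-1,-4.1,9.6],[-1.2,-4.9,11.5],[-1.4,-5.7,13.5],[-1.6,-6.5,15.4],[-1.8,-7.3,17.3],[-1.8,-7.3,17.3]],"rotation":[[-0.2,2.2,0.1],[-0.3,4.5,0.2],[-0.5,6.7,0.3],[-0.6,9,0.4],[-0.8,11.2,0.5],[-1,13.4,0.6],[-1.1,15.7,0.7],[-1.3,17.9,0.8],[-1.4,20.1,0.9],[-1.4,20.1,0.9]],"grip":[1,1,1,1,1,1,1,1,1,1]}'>/dev/null; python3 - <<'E'
from h import *
stat();tipgoal(-80,.071,.005,.08);tipgoal(-80,.071,.005)
E
```

```text
t 2.65 tcp [0.5004 0.0388 0.2699] tip(hub mm) [-67.6  75.3  40.5] z [ 0.904  0.01  -0.428] F [-0.4  0.5 -0.1] g -0.0 q [-0.4  -0.89  2.51  0.99  0.8  -1.17]
lin cm [ 0.5   0.51 -0.24] rot deg [-0.58  0.31 -0.01]
lin cm [0.54 0.59 7.76] rot deg [-0.58  0.31 -0.01]
```

```bash
python3 -m pendant '{"linear":[[0.5,0.5,0.5],[0.5,0.5,1.5],[0.5,0.5,2.5],[0.5,0.5,3.5],[0.5,0.5,4.5],[0.5,0.5,5.5],[0.5,0.5,6.5],[0.5,0.5,7.3],[0.5,0.5,7.8],[0.5,0.5,7.8]],"rotation":[[-0.6,0.3,0],[-0.6,0.3,0],[-0.6,0.3,0],[-0.6,0.3,0],[-0.6,0.3,0],[-0.6,0.3,0],[-0.6,0.3,0],[-0.6,0.3,0],[-0.6,0.3,0],[-0.6,0.3,0]],"grip":[1,1,1,1,1,1,1,1,1,1]}'>/dev/null; python3 - <<'E'
from h import *
stat()
for a in (-80,-90,-100,-110,-120,-130,-134):print(a,end=' ');tipgoal(a,.071,.005)
cv2.imwrite('pics/w2.png',manip.grab_frame('wrist')[...,::-1])
E
```

```text
t 3.48 tcp [0.5728 0.0546 0.2491] tip(hub mm) [ 6.2 67.2 19.9] z [ 0.909 -0.004 -0.417] F [-26.9   5.8   8. ] g 0.0 q [-0.26 -0.55  2.38  1.16  0.57 -1.37]
-80 lin cm [-0.72 -0.27  0.21] rot deg [ 0.22 -0.37  0.19]
-90 lin cm [-1.84 -0.38  0.72] rot deg [ 0.22 -0.37  0.19]
-100 lin cm [-2.96 -0.28  1.23] rot deg [ 0.22 -0.37  0.19]
-110 lin cm [-4.05  0.04  1.73] rot deg [ 0.22 -0.37  0.19]
-120 lin cm [-5.07  0.56  2.2 ] rot deg [ 0.22 -0.37  0.19]
-130 lin cm [-6.    1.26  2.63] rot deg [ 0.22 -0.37  0.19]
-134 lin cm [-6.33  1.59  2.78] rot deg [ 0.22 -0.37  0.19]
```

View pics/w2.png

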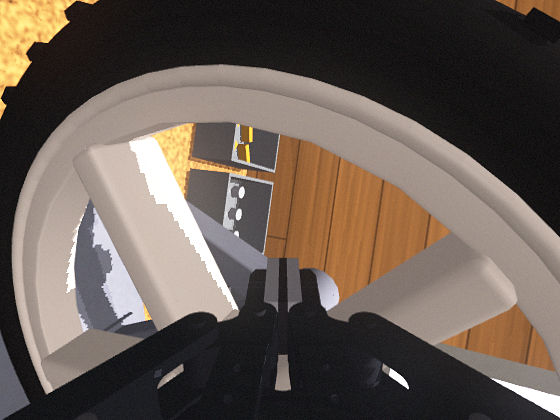

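The force is −27 N along the axle. The upper knuckle is bearing on the front of the spoke above, near (365,320). I'll back off, move down close to the spoke to be pushed, and go in less deep.

```bash
python3 -m pendant '{"linear":[[0,0,-0.7],[0,0,-1.5],[0,0,-2],[-0.4,0,-1.8],[-0.8,0,-1.6],[-1.2,0,-1.4],[-1.6,0,-1.1],[-1.6,0,-0.6],[-1.6,0,0],[-1.6,0,0]],"rotation":[[0,0,0],[0,0,0],[0,0,0],[0,0,0],[0,0,0],[0,0,0],[0,0,0],[0,0,0],[0,0,0],[0,0,0]],"grip":[1,1,1,1,1,1,1,1,1,1]}'>/dev/null; python3 - <<'E'
from h import *
stat()
for a in (-95,-100,-110,-120,-130,-134):print(a,end=' ');tipgoal(a,.071,0)
E
```

```text
t 4.37 tcp [0.567  0.0506 0.2323] tip(hub mm) [-0.5 65.1  3.1] z [ 0.908 -0.009 -0.419] F [ 0.5  0.2 -0.3] g 0.0 q [-0.28 -0.55  2.4   1.21  0.57 -1.42]
-95 lin cm [-0.81 -0.54  0.43] rot deg [ 0.51 -0.26  0.01]
-100 lin cm [-1.37 -0.47  0.69] rot deg [ 0.51 -0.26  0.01]
-110 lin cm [-2.46 -0.15  1.19] rot deg [ 0.51 -0.26  0.01]
-120 lin cm [-3.48  0.37  1.66] rot deg [ 0.51 -0.26  0.01]
-130 lin cm [-4.4   1.07  2.1 ] rot deg [ 0.51 -0.26  0.01]
-134 lin cm [-4.73  1.4   2.25] rot deg [ 0.51 -0.26  0.01]
```

```bash
python3 -m pendant '{"linear":[[-0.3,-0.3,0.1],[-0.6,-0.5,0.3],[-0.9,-0.5,0.5],[-1.2,-0.5,0.6],[-1.5,-0.4,0.7],[-1.8,-0.3,0.9],[-2.1,-0.2,1.0],[-2.4,-0.1,1.2],[-2.6,0,1.3],[-2.8,0.1,1.4]],"rotation":[[0.1,0,0],[0.3,-0.1,0],[0.5,-0.3,0],[0.5,-0.3,0],[0.5,-0.3,0],[0.5,-0.3,0],[0.5,-0.3,0],[0.5,-0.3,0],[0.5,-0.3,0],[0.5,-0.3,0]],"grip":[1,1,1,1,1,1,1,1,1,1]}'>/dev/null; python3 - <<'E'
from h import *
stat()
for a in (-115,-120,-125,-130,-134):print(a,end=' ');tipgoal(a,.071,0)
E
```

```text
t 5.2 tcp [0.5683 0.0491 0.2025] tip(hub mm) [  0.2  63.5 -26.7] z [ 0.907 -0.002 -0.421] F [-2.1  1.1  5. ] g -0.0 q [-0.28 -0.48  2.41  1.32  0.56 -1.56]
-115 lin cm [-0.3  -0.08  0.12] rot deg [ 0.1  -0.1   0.07]
-120 lin cm [-0.8   0.2   0.35] rot deg [ 0.1  -0.1   0.07]
-125 lin cm [-1.28  0.53  0.57] rot deg [ 0.1  -0.1   0.07]
-130 lin cm [-1.72  0.91  0.78] rot deg [ 0.1  -0.1   0.07]
-134 lin cm [-2.06  1.24  0.94] rot deg [ 0.1  -0.1   0.07]
```

```bash
python3 -m pendant '{"linear":[[-0.2,-0.1,0.1],[-0.4,0,0.2],[-0.6,0.1,0.3],[-0.8,0.2,0.4],[-1.0,0.35,0.5],[-1.2,0.5,0.6],[-1.5,0.7,0.7],[-1.7,0.9,0.8],[-1.9,1.1,0.9],[-2.1,1.2,0.9]],"rotation":[[0,0,0],[0,0,0],[0,0,0],[0,0,0],[0,0,0],[0,0,0],[0,0,0],[0,0,0],[0,0,0],[0,0,0]],"grip":[1,1,1,1,1,1,1,1,1,1]}'>/dev/null; python3 - <<'E'
from h import *
stat()
cv2.imwrite('pics/w3.png',manip.grab_frame('wrist')[...,::-1])
cv2.imwrite('pics/side3.png',cv2.resize(manip.grab_frame('side')[100:300,200:400,::-1],(600,600),interpolation=cv2.INTER_CUBIC))
E
```

```text
t 6.03 tcp [0.5709 0.0379 0.1786] tip(hub mm) [ -0.9  52.  -50.7] z [ 0.906 -0.    -0.423] F [1.9 2.3 3.3] g -0.0 q [-0.31 -0.41  2.41  1.42  0.57 -1.7 ]
```

View pics/side3.png

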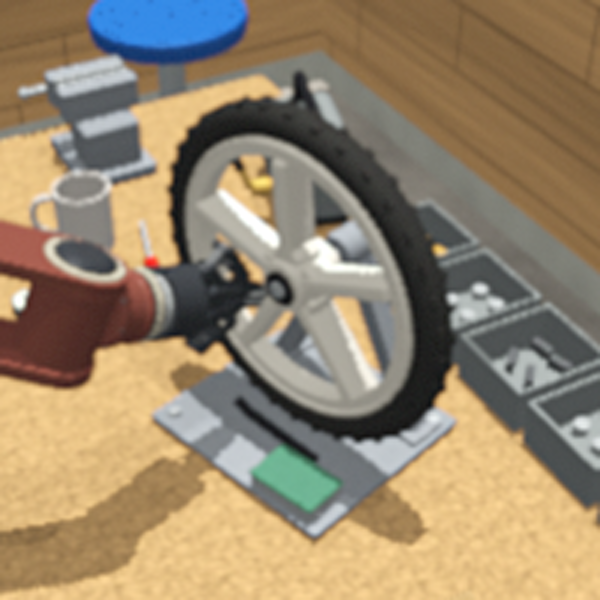

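The first stroke worked: the spokes have moved on about 36°. The next spoke sits upper left at crop (205,205), and the top spoke ends at (290,150).

```bash
python3 - <<'E'
from h import *
for uv in [(290,150),(203,203),(370,395),(385,290)]:
    p=face('side',(uv[0]/3+200,uv[1]/3+100),-.02);print(p.round(3),np.hypot(p[1],p[2]).round(3),np.degrees(np.arctan2(-p[1],p[2])).round(1))
for a in (-55,-58):tipgoal(a,.07,-.002,.06);tipgoal(a,.07,-.002)
E
```

```text
[-0.02  -0.003  0.158] 0.158 1.1
[-0.02   0.123  0.042] 0.13 -71.2
[-0.02  -0.116 -0.081] 0.141 124.9
[-0.02  -0.125  0.058] 0.138 65.2
lin cm [ 8.27 -0.51 -9.94] rot deg [0.04 0.07 0.01]
lin cm [ 8.28 -0.51 -3.94] rot deg [0.04 0.07 0.01]
lin cm [ 7.99 -0.71 -9.81] rot deg [0.04 0.07 0.01]
lin cm [ 8.   -0.72 -3.81] rot deg [0.04 0.07 0.01]
```

```bash
python3 -m pendant '{"linear":[[0.2,-0.1,-1.5],[0.2,-0.1,-3],[0.2,0,-4.5],[0.2,0,-6],[1.5,0,-7],[3.2,-0.1,-8],[5,-0.1,-9],[6.8,-0.2,-10],[8,-0.2,-10],[8,-0.2,-10]],"rotation":[[0,0,0],[0,0,0],[0,0,0],[0,0,0],[0,0,0],[0,0,0],[0,0,0],[0,0,0],[0,0,0],[0,0,0]],"grip":[1,1,1,1,1,1,1,1,1,1]}'>/dev/null; python3 - <<'E'
from h import *
stat()
tipgoal(-54,.065,-.006,.06);tipgoal(-54,.065,-.006)
cv2.imwrite('pics/w4.png',manip.grab_frame('wrist')[...,::-1])
E
```

```text
t 6.97 tcp [0.5172 0.0217 0.2969] tip(hub mm) [-56.9  53.5  67.7] z [ 0.908 -0.003 -0.419] F [0.4 0.6 0. ] g 0.0 q [-0.42 -0.83  2.44  1.    0.81 -1.19]
lin cm [-0.51  0.09 -0.14] rot deg [ 0.18 -0.24  0.22]
lin cm [-0.53  0.07  5.86] rot deg [ 0.18 -0.24  0.22]
```

View pics/w4.png

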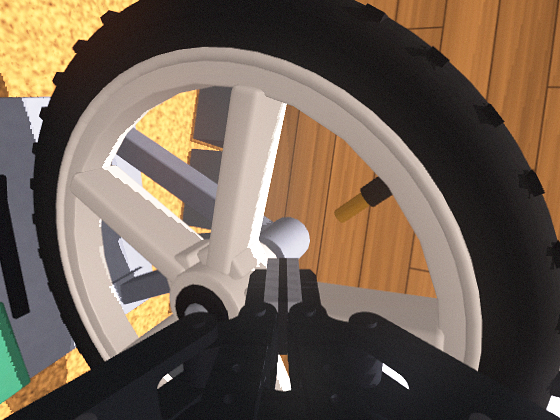

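The finger lies in the gap between spoke A (outer end at (247,92)) and spoke B. The valve runs from tip (337,213) to foot (382,188), well outside the finger's path.

```bash
python3 - <<'E'
from h import *
c=manip.calibration('wrist')
for n,uv,x in [('A',(247,92),-.02),('vt',(337,213),0),('vf',(385,187),0),('E',(80,180),-.02),('B',(438,318),-.02)]:
    p=face('wrist',uv,x,c);print(n,p.round(3),np.hypot(p[1],p[2]).round(3),np.degrees(np.arctan2(-p[1],p[2])).round(1))
E
```

```text
A [-0.02   0.132  0.028] 0.135 -78.2
vt [-0.     0.067  0.073] 0.099 -42.5
vf [-0.     0.085  0.098] 0.129 -40.9
E [-0.02   0.07  -0.116] 0.136 -148.7
B [-0.02   0.027  0.132] 0.135 -11.7
```

```bash
python3 -m pendant '{"linear":[[-0.5,0.1,0],[-0.5,0.1,0.8],[-0.5,0.1,1.6],[-0.5,0.1,2.4],[-0.5,0.1,3.2],[-0.5,0.1,4],[-0.5,0.1,4.8],[-0.5,0.1,5.5],[-0.5,0.1,5.9],[-0.5,0.1,5.9]],"rotation":[[0.2,-0.2,0.2],[0.2,-0.2,0.2],[0.2,-0.2,0.2],[0.2,-0.2,0.2],[0.2,-0.2,0.2],[0.2,-0.2,0.2],[0.2,-0.2,0.2],[0.2,-0.2,0.2],[0.2,-0.2,0.2],[0.2,-0.2,0.2]],"grip":[1,1,1,1,1,1,1,1,1,1]}'>/dev/null; python3 - <<'E'
from h import *
stat()
for a in (-60,-70,-80,-90,-100,-110,-120,-130,-134):print(a,end=' ');tipgoal(a,.069,-.002)
E
```

```text
t 7.85 tcp [0.5648 0.0376 0.261 ] tip(hub mm) [-6.8 53.7 31.5] z [ 0.903  0.004 -0.429] F [-0.7  0.5  0.1] g -0.01 q [-0.32 -0.59  2.37  1.11  0.65 -1.32]
-60 lin cm [ 0.45 -0.61  0.31] rot deg [-0.24  0.42 -0.27]
-70 lin cm [-0.53 -1.11  0.78] rot deg [-0.24  0.42 -0.27]
-80 lin cm [-1.58 -1.42  1.28] rot deg [-0.24  0.42 -0.27]
-90 lin cm [-2.67 -1.51  1.8 ] rot deg [-0.24  0.42 -0.27]
-100 lin cm [-3.75 -1.4   2.31] rot deg [-0.24  0.42 -0.27]
-110 lin cm [-4.8  -1.08  2.81] rot deg [-0.24  0.42 -0.27]
-120 lin cm [-5.78 -0.57  3.27] rot deg [-0.24  0.42 -0.27]
-130 lin cm [-6.66  0.13  3.69] rot deg [-0.24  0.42 -0.27]
-134 lin cm [-6.99  0.45  3.84] rot deg [-0.24  0.42 -0.27]
```

```bash
python3 -m pendant '{"linear":[[-0.1,-0.5,0.3],[-0.3,-1,0.6],[-0.5,-1.1,0.7],[-0.8,-1.2,0.9],[-1.1,-1.3,1],[-1.4,-1.3,1.2],[-1.7,-1.4,1.3],[-2,-1.4,1.5],[-2.3,-1.5,1.6],[-2.6,-1.5,1.7]],"rotation":[[0,0,0],[0,0,0],[0,0,0],[0,0,0],[0,0,0],[0,0,0],[0,0,0],[0,0,0],[0,0,0],[0,0,0]],"grip":[1,1,1,1,1,1,1,1,1,1]}'>/dev/null; python3 - <<'E'
from h import *
stat()
for a in (-90,-95,-100,-105,-110,-115):print(a,end=' ');tipgoal(a,.069,-.002)
E
```

```text
t 8.68 tcp [0.5649 0.053  0.2339] tip(hub mm) [-1.9 68.3  4.6] z [ 0.905  0.002 -0.424] F [ 3.8 -1.7  5. ] g -0.0 q [-0.28 -0.56  2.4   1.19  0.58 -1.4 ]
-90 lin cm [-0.43 -0.07  0.18] rot deg [-0.14  0.12 -0.14]
-95 lin cm [-0.97 -0.05  0.44] rot deg [-0.14  0.12 -0.14]
-100 lin cm [-1.51  0.04  0.69] rot deg [-0.14  0.12 -0.14]
-105 lin cm [-2.04  0.17  0.94] rot deg [-0.14  0.12 -0.14]
-110 lin cm [-2.56  0.35  1.19] rot deg [-0.14  0.12 -0.14]
-115 lin cm [-3.06  0.58  1.42] rot deg [-0.14  0.12 -0.14]
```

```bash
python3 -m pendant '{"linear":[[-0.3,-0.1,0.1],[-0.6,-0.1,0.3],[-0.9,0,0.4],[-1.2,0,0.5],[-1.5,0,0.7],[-1.8,0.1,0.8],[-2.1,0.2,0.9],[-2.4,0.3,1.1],[-2.7,0.4,1.2],[-3,0.6,1.4]],"rotation":[[0,0,0],[0,0,0],[0,0,0],[0,0,0],[0,0,0],[0,0,0],[0,0,0],[0,0,0],[0,0,0],[0,0,0]],"grip":[1,1,1,1,1,1,1,1,1,1]}'>/dev/null; python3 - <<'E'
from h import *
stat()
for a in (-115,-120,-125,-130,-133):print(a,end=' ');tipgoal(a,.069,-.002)
E
```

```text
t 9.52 tcp [0.5663 0.0475 0.2003] tip(hub mm) [ -2.2  62.7 -29.1] z [ 0.905  0.004 -0.425] F [-2.5  0.8  5. ] g -0.0 q [-0.29 -0.48  2.42  1.32  0.57 -1.56]
-115 lin cm [-0.    0.01  0.02] rot deg [-0.21  0.16 -0.13]
-120 lin cm [-0.49  0.29  0.25] rot deg [-0.21  0.16 -0.13]
-125 lin cm [-0.95  0.62  0.47] rot deg [-0.21  0.16 -0.13]
-130 lin cm [-1.38  0.99  0.67] rot deg [-0.21  0.16 -0.13]
-133 lin cm [-1.62  1.23  0.78] rot deg [-0.21  0.16 -0.13]
```

```bash
python3 -m pendant '{"linear":[[-0.2,0.1,0.1],[-0.4,0.3,0.2],[-0.6,0.4,0.3],[-0.8,0.5,0.4],[-1,0.7,0.5],[-1.2,0.8,0.6],[-1.3,0.9,0.6],[-1.4,1,0.7],[-1.6,1.2,0.8],[-1.6,1.2,0.8]],"rotation":[[0,0,0],[0,0,0],[0,0,0],[0,0,0],[0,0,0],[0,0,0],[0,0,0],[0,0,0],[0,0,0],[0,0,0]],"grip":[1,1,1,1,1,1,1,1,1,1]}' && python3 -m pendant '{"linear":[[0.2,-0.1,-1.5],[0.2,-0.1,-3],[0.2,0,-4.5],[0.2,0,-6],[1.5,0,-7],[3.2,-0.1,-8],[5,-0.1,-9],[6.8,-0.2,-9.8],[7.5,-0.1,-9.8],[7.5,-0.1,-9.8]],"rotation":[[0,0,0],[0,0,0],[0,0,0],[0,0,0],[0,0,0],[0,0,0],[0,0,0],[0,0,0],[0,0,0],[0,0,0]],"grip":[1,1,1,1,1,1,1,1,1,1]}'; python3 - <<'E'
from h import *
stat()
tipgoal(-54,.065,-.006,.06);tipgoal(-54,.065,-.006)
cv2.imwrite('pics/w5.png',manip.grab_frame('wrist')[...,::-1])
E
```

```text
time: 10.35
tool_pos: [0.5704, 0.0357, 0.1817]
tool_rot: [-0.087, 0.834, 0.134, 0.528]
contact_force: [0.4, -0.2, 0.8]
gripper_width: 0.005
time: 11.18
tool_pos: [0.5173, 0.0183, 0.2943]
tool_rot: [-0.086, 0.833, 0.134, 0.53]
contact_force: [0.2, -0.4, -0.8]
gripper_width: -0.003
t 11.18 tcp [0.5173 0.0183 0.2943] tip(hub mm) [-58.   50.3  65. ] z [ 0.906  0.    -0.423] F [ 0.1 -0.5 -0.8] g -0.0 q [-0.43 -0.82  2.44  1.01  0.82 -1.2 ]
lin cm [-0.24 -0.23 -0.16] rot deg [-0.03  0.02 -0.01]
lin cm [-0.23 -0.23  5.84] rot deg [-0.03  0.02 -0.01]
```

View pics/w5.png

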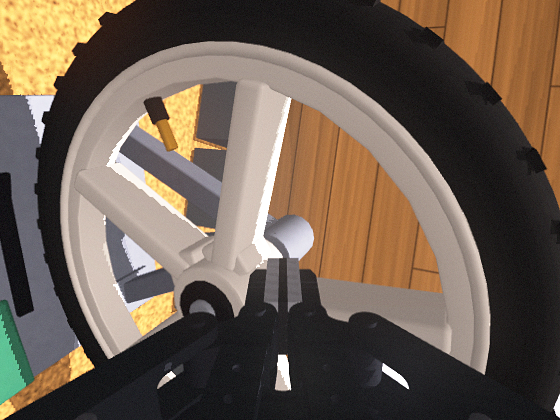

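The valve has moved to the left side, with its tip at (170,148) and foot at (154,103). Spoke B now stands at (252,85), ready for the last stroke. I'll measure the angles and go in again.

```bash
cat > m.py <<'E'
from h import *
def ang(pts,c,n='wrist'):
    for k,uv,x in pts:
        p=face(n,uv,x,c);print(k,p.round(3),np.hypot(p[1],p[2]).round(3),np.degrees(np.arctan2(-p[1],p[2])).round(1))
E
python3 - <<'E'
from m import *
ang([('B',(252,87),-.02),('vt',(171,148),0),('vf',(153,100),0),('A',(84,177),-.02)],manip.calibration('wrist'))
E
python3 -m pendant '{"linear":[[-0.2,-0.2,0],[-0.2,-0.2,0.8],[-0.2,-0.2,1.6],[-0.2,-0.2,2.4],[-0.2,-0.2,3.2],[-0.2,-0.2,4],[-0.2,-0.2,4.8],[-0.2,-0.2,5.5],[-0.2,-0.2,5.9],[-0.2,-0.2,5.9]],"rotation":[[0,0,0],[0,0,0],[0,0,0],[0,0,0],[0,0,0],[0,0,0],[0,0,0],[0,0,0],[0,0,0],[0,0,0]],"grip":[1,1,1,1,1,1,1,1,1,1]}'>/dev/null; python3 - <<'E'
from h import *
stat()
for a in (-60,-70,-80,-90):print(a,end=' ');tipgoal(a,.069,-.002)
E
```

```text
B [-0.02   0.131  0.028] 0.134 -78.1
vt [ 0.     0.093 -0.048] 0.105 -117.5
vf [ 0.     0.124 -0.06 ] 0.138 -115.8
A [-0.02   0.07  -0.116] 0.135 -148.7
t 12.07 tcp [0.5652 0.0379 0.2622] tip(hub mm) [-6.3 53.9 32.8] z [ 0.903  0.004 -0.429] F [-0.2 -0.3  0.6] g -0.0 q [-0.32 -0.59  2.37  1.11  0.65 -1.31]
-60 lin cm [ 0.32 -0.6   0.32] rot deg [-0.24  0.39 -0.26]
-70 lin cm [-0.66 -1.1   0.79] rot deg [-0.24  0.39 -0.26]
-80 lin cm [-1.71 -1.4   1.29] rot deg [-0.24  0.39 -0.26]
-90 lin cm [-2.8 -1.5  1.8] rot deg [-0.24  0.39 -0.26]
```

```bash
python3 -m pendant '{"linear":[[-0.2,-0.5,0.3],[-0.4,-1,0.6],[-0.7,-1.1,0.7],[-1,-1.2,0.9],[-1.3,-1.3,1],[-1.6,-1.3,1.2],[-1.9,-1.4,1.3],[-2.2,-1.4,1.5],[-2.5,-1.5,1.6],[-2.8,-1.5,1.8]],"rotation":[[0,0,0],[0,0,0],[0,0,0],[0,0,0],[0,0,0],[0,0,0],[0,0,0],[0,0,0],[0,0,0],[0,0,0]],"grip":[1,1,1,1,1,1,1,1,1,1]}' && python3 -m pendant '{"linear":[[-0.3,-0.1,0.1],[-0.6,-0.1,0.3],[-0.9,0,0.4],[-1.2,0,0.5],[-1.5,0,0.7],[-1.8,0.1,0.8],[-2.1,0.2,0.9],[-2.4,0.3,1.1],[-2.7,0.4,1.2],[-2.9,0.6,1.3]],"rotation":[[0,0,0],[0,0,0],[0,0,0],[0,0,0],[0,0,0],[0,0,0],[0,0,0],[0,0,0],[0,0,0],[0,0,0]],"grip":[1,1,1,1,1,1,1,1,1,1]}'; python3 - <<'E'
from h import *
stat()
for a in (-115,-120,-123,-125,-127,-130):print(a,end=' ');tipgoal(a,.069,-.002)
E
```

```text
time: 12.9
tool_pos: [0.5653, 0.053, 0.2325]
tool_rot: [-0.087, 0.833, 0.134, 0.529]
contact_force: [-2.2, -0.9, 5.7]
gripper_width: -0.003
time: 13.73
tool_pos: [0.5662, 0.0477, 0.2]
tool_rot: [-0.088, 0.834, 0.134, 0.529]
contact_force: [1.2, 3.7, 3.5]
gripper_width: 0.001
t 13.73 tcp [0.5662 0.0477 0.2   ] tip(hub mm) [ -2.3  62.9 -29.3] z [ 0.905  0.004 -0.426] F [2.3 3.1 3.5] g 0.0 q [-0.29 -0.48  2.42  1.32  0.57 -1.56]
-115 lin cm [0.02 0.03 0.02] rot deg [-0.24  0.18 -0.15]
-120 lin cm [-0.46  0.31  0.24] rot deg [-0.24  0.18 -0.15]
-123 lin cm [-0.74  0.5   0.37] rot deg [-0.24  0.18 -0.15]
-125 lin cm [-0.92  0.63  0.46] rot deg [-0.24  0.18 -0.15]
-127 lin cm [-1.1   0.78  0.54] rot deg [-0.24  0.18 -0.15]
-130 lin cm [-1.35  1.    0.66] rot deg [-0.24  0.18 -0.15]
```

```bash
python3 -m pendant '{"linear":[[-0.1,0.05,0.05],[-0.2,0.1,0.1],[-0.3,0.2,0.15],[-0.4,0.25,0.2],[-0.5,0.3,0.25],[-0.6,0.4,0.3],[-0.7,0.45,0.35],[-0.75,0.5,0.35],[-0.75,0.5,0.35],[-0.75,0.5,0.35]],"rotation":[[0,0,0],[0,0,0],[0,0,0],[0,0,0],[0,0,0],[0,0,0],[0,0,0],[0,0,0],[0,0,0],[0,0,0]],"grip":[1,1,1,1,1,1,1,1,1,1]}'; python3 - <<'E'
from h import *
stat()
cv2.imwrite('pics/w6.png',manip.grab_frame('wrist')[...,::-1])
E
```

```text
time: 14.57
tool_pos: [0.568, 0.0425, 0.1921]
tool_rot: [-0.087, 0.834, 0.134, 0.529]
contact_force: [-1.1, 1.6, 2.9]
gripper_width: -0.003
t 14.57 tcp [0.568  0.0425 0.1921] tip(hub mm) [ -2.2  57.4 -37.3] z [ 0.905  0.002 -0.426] F [-0.5  1.9  2.9] g -0.0 q [-0.3  -0.46  2.42  1.35  0.57 -1.61]
```

View pics/w6.png

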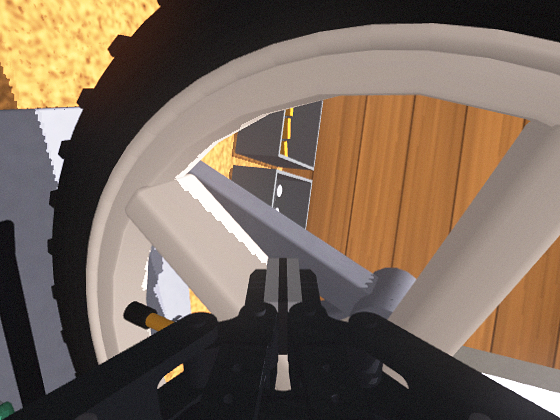

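```bash
python3 - <<'E'
from m import *
c=manip.calibration('wrist')
ang([('B',(152,197),-.02),('vf',(125,309),0),('vmid',(160,323),0),('C',(542,145),-.02)],c)
tipgoal(-126,.069,-.002);tipgoal(-123,.069,-.002)
E
```

```text
B [-0.02   0.092 -0.092] 0.13 -135.0
vf [-0.     0.007 -0.147] 0.147 -177.4
vmid [-0.     0.005 -0.118] 0.119 -177.4
C [-0.02   0.123  0.046] 0.131 -69.7
lin cm [-0.3   0.15  0.16] rot deg [-0.13  0.18 -0.14]
lin cm [-0.03 -0.06  0.04] rot deg [-0.13  0.18 -0.14]
```

The three cues disagree on the valve's angle: about −171° from spoke B, −177° from the valve itself and −178° from spoke C. I'll withdraw and take a clean look from the first viewpoint.

```bash
python3 -m pendant '{"linear":[[0.2,-0.1,-1],[0.2,-0.1,-2],[0.2,-0.1,-3.5],[0.2,0,-5],[0.2,0,-6.5],[1,0,-7.5],[2.5,0,-8],[4,0,-8.5],[5.5,0,-9],[7,0,-9.5]],"rotation":[[0,0,0],[0,0,0],[0,0,0],[0,0,0],[0,0,0],[0,0,0],[0,0,0],[0,0,0],[0,0,0],[0,0,0]],"grip":[1,1,1,1,1,1,1,1,1,1]}'; python3 - <<'E'
from h import *
stat()
delta(toW([0,0,0])-.27*tool(45)[:,2],tool(45))
E
```

```text
time: 15.45
tool_pos: [0.5145, 0.0241, 0.2955]
tool_rot: [-0.086, 0.834, 0.133, 0.528]
contact_force: [-0.2, -0.7, 0.8]
gripper_width: 0.004
t 15.45 tcp [0.5145 0.0241 0.2955] tip(hub mm) [-58.8  56.7  66.1] z [ 0.905  0.001 -0.426] F [-0.4 -0.6  0.8] g 0.0 q [-0.42 -0.84  2.45  0.99  0.82 -1.17]
lin cm [  5.67   5.63 -15.08] rot deg [ -0.09 -19.76  -0.15]
```

```bash
python3 -m pendant '{"linear":[[0.3,0.2,-2],[0.8,0.6,-4],[1.4,1.2,-6],[2,2,-8],[3,2.8,-10],[4,3.6,-12],[5,4.4,-13.5],[5.7,5.2,-15],[5.7,5.6,-15],[5.7,5.6,-15]],"rotation":[[0,-2,0],[0,-4,0],[0,-7,0],[0,-10,0],[0,-13,0],[0,-16,0],[0,-18,0],[0,-20,0],[0,-20,0],[0,-20,0]],"grip":[1,1,1,1,1,1,1,1,1,1]}' >/dev/null; python3 - <<'E'
from h import *
stat()
cv2.imwrite('pics/w7f.png',manip.grab_frame('wrist')[...,::-1])
im=cv2.imread('pics/w7f.png')
cv2.imwrite('pics/w7.png',cv2.resize(im[0:300,160:560],(800,600),interpolation=cv2.INTER_CUBIC))
c=manip.calibration('wrist');np.save('c7.npy',c,allow_pickle=True)
print(proj('wrist',toW([-.035,0,0]),c),proj('wrist',toW([0,0,-.103]),c),proj('wrist',toW([0,0,-.138]),c))
E
```

```text
t 16.28 tcp [ 0.4271 -0.0652  0.411 ] tip(hub mm) [-174.2   -0.7  175.4] z [ 0.705  0.001 -0.709] F [-0.2  0.9  0.1] g 0.0 q [-0.71 -0.91  2.17  0.66  1.44 -0.97]
[259.16806734 171.0338981 ] [227.20816408 155.31979304] [211.91358192 152.33006378]
```

View pics/w7.png

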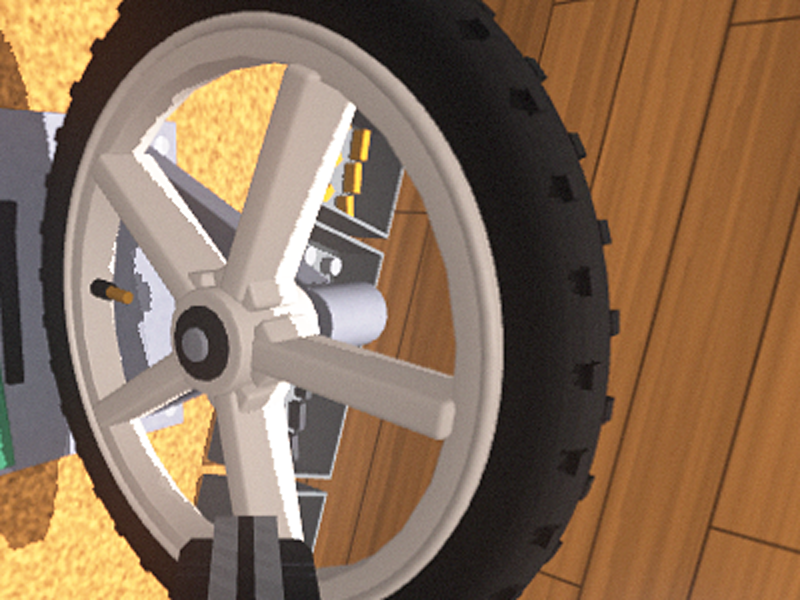

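The button is at (257.5,172.5), within 2 px of its predicted place. The valve tip is at (225,148.5), about 7 px to the left of the predicted bottom point (227,155), so some turn is still left.

```bash
python3 - <<'E'
from m import *
c=np.load('c7.npy',allow_pickle=True).item()
b=face('wrist',(257.5,172.5),-.035,c);print('button',b)
P=[('vt',(225,148.5),0,180),('vf',(209,144.5),0,180),('top',(384,202),-.02,0),('C',(317,44),-.02,-72),('B',(216,81),-.02,-144),('D',(211,205),-.02,144)]
for k,uv,x,w in P:
    p=face('wrist',uv,x,c)-b;a=np.degrees(np.arctan2(-p[1],p[2]));print(k,p.round(3),np.hypot(p[1],p[2]).round(3),a.round(1),'remaining',((a-w+180)%360-180).round(1))
# refined centre from rim: white lip inner front-edge unnecessary
E
```

```text
button [-0.035      -0.00197067 -0.00271141]
vt [ 0.035  0.01  -0.104] 0.105 -174.3 remaining 5.7
vf [ 0.035  0.012 -0.141] 0.142 -175.1 remaining 4.9
top [ 0.015 -0.005  0.14 ] 0.14 2.2 remaining 2.2
C [0.015 0.12  0.064] 0.136 -61.7 remaining 10.3
B [ 0.015  0.093 -0.088] 0.128 -133.3 remaining 10.7
D [ 0.015 -0.065 -0.115] 0.132 150.7 remaining 6.7
```

The readings for the turn left run from 2° to 11°, because this oblique view brings in parallax. I'll slide sideways so the camera sits in the vertical plane of the axle, where yaw and depth errors cancel, and re-measure.

```bash
python3 - <<'E'
from h import *
c=manip.calibration('wrist');print(toS(c['cam_to_world'][:3,3]))
E
python3 -m pendant '{"linear":[[0,0.8,0],[0,1.6,0],[0,2.4,0],[0,3.2,0],[0,4,0],[0,4.8,0],[0,5.6,0],[0,6.4,0],[0,6.8,0],[0,6.8,0]],"rotation":[[0,0,0],[0,0,0],[0,0,0],[0,0,0],[0,0,0],[0,0,0],[0,0,0],[0,0,0],[0,0,0],[0,0,0]],"grip":[1,1,1,1,1,1,1,1,1,1]}' >/dev/null; python3 - <<'E'
from h import *
stat()
c=manip.calibration('wrist');np.save('c8.npy',c,allow_pickle=True);print(toS(c['cam_to_world'][:3,3]))
cv2.imwrite('pics/w8f.png',manip.grab_frame('wrist')[...,::-1])
im=cv2.imread('pics/w8f.png')
b=proj('wrist',toW([-.035,0,0]),c);print(b,proj('wrist',toW([0,0,-.103]),c))
u=int(b[0])-140;v=max(0,int(b[1])-120);print(u,v)
cv2.imwrite('pics/w8.png',cv2.resize(im[v:v+200,u:u+267],(800,600),interpolation=cv2.INTER_CUBIC))
E
```

```text
[-0.27414485  0.07814368  0.27547736]
t 17.17 tcp [ 0.4484 -0.1296  0.4108] tip(hub mm) [-174.2  -68.4  175.2] z [ 0.705  0.003 -0.709] F [-0.4  0.5  0.3] g -0.0 q [-0.82 -0.75  2.09  0.7   1.44 -1.1 ]
[-0.27422295  0.00969304  0.27661587]
[256.76009849 102.5309524 ] [223.88841226 100.50486382]
116 0
```

View pics/w8.png

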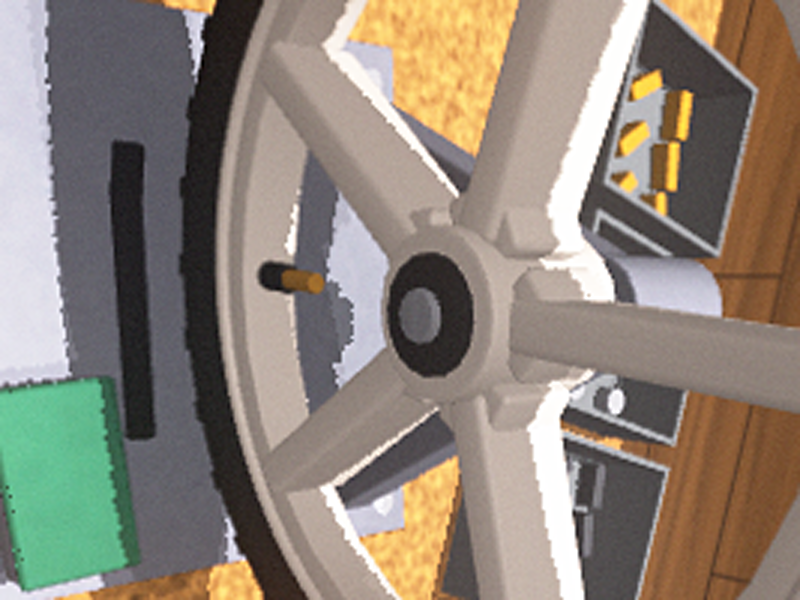

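```bash
python3 - <<'E'
from m import *
c=np.load('c8.npy',allow_pickle=True).item()
f=lambda x,y:(x/2.996+116,y/3)
b=face('wrist',f(418,315),-.035,c);print('button',b)
for k,uv,x,w in [('vt',f(321,285),0,180),('vf',f(263,275),0,180),('B',f(297,62),-.02,-144),('D',f(290,468),-.02,144)]:
    p=face('wrist',uv,x,c)-b;a=np.degrees(np.arctan2(-p[1],p[2]));print(k,p.round(4),np.hypot(p[1],p[2]).round(3),'remaining',((a-w+180)%360-180).round(1))
E
```

```text
button [-0.035      -0.00239492 -0.0019582 ]
vt [ 0.035   0.009  -0.1021] 0.102 remaining 5.0
vf [ 0.035   0.0132 -0.1451] 0.146 remaining 5.2
B [ 0.015   0.0884 -0.0828] 0.121 remaining 10.9
D [ 0.015  -0.0651 -0.1029] 0.122 remaining 3.7
```

The valve gives a consistent 5.2° still to turn; the spoke-end picks are cruder. I'll go back in above spoke B and nudge it by about that much.

```bash
python3 - <<'E'
from h import *
tipgoal(-111,.068,-.003,.08)
E
```

```text
lin cm [ -5.48 -13.07  18.9 ] rot deg [-0.17 20.18 -0.16]
```

```bash
python3 -m pendant '{"linear":[[-0.6,-1.9,1.5],[-1.2,-3.8,3.2],[-1.8,-5.7,5.2],[-2.4,-7.6,7.5],[-3,-9.5,10],[-3.6,-11.2,12.5],[-4.3,-12.4,15],[-5,-13.1,17.2],[-5.5,-13.1,18.9],[-5.5,-13.1,18.9]],"rotation":[[0,2.2,0],[0,4.5,0],[0,6.7,0],[0,9,0],[0,11.2,0],[0,13.4,0],[0,15.7,0],[0,17.9,0],[-0.1,20.1,-0.1],[-0.1,20.1,-0.1]],"grip":[1,1,1,1,1,1,1,1,1,1]}' >/dev/null; python3 - <<'E'
from h import *
stat();tipgoal(-111,.068,-.003)
E
```

```text
t 18.05 tcp [0.4943 0.0281 0.2319] tip(hub mm) [-76.7  67.    2.4] z [ 0.903  0.007 -0.43 ] F [-0.3  1.  -1.5] g -0.0 q [-0.44 -0.87  2.56  1.07  0.8  -1.29]
lin cm [0.73 0.38 7.81] rot deg [-0.37  0.45 -0.27]
```

```bash
python3 -m pendant '{"linear":[[0.7,0.3,0.5],[0.7,0.3,1.5],[0.7,0.3,2.5],[0.7,0.3,3.5],[0.7,0.3,4.5],[0.7,0.3,5.5],[0.7,0.3,6.5],[0.7,0.3,7.3],[0.7,0.4,7.8],[0.7,0.4,7.8]],"rotation":[[-0.3,0.4,-0.3],[-0.3,0.4,-0.3],[-0.3,0.4,-0.3],[-0.3,0.4,-0.3],[-0.3,0.4,-0.3],[-0.3,0.4,-0.3],[-0.3,0.4,-0.3],[-0.3,0.4,-0.3],[-0.3,0.4,-0.3],[-0.3,0.4,-0.3]],"grip":[1,1,1,1,1,1,1,1,1,1]}' >/dev/null; python3 - <<'E'
from h import *
stat();
for p in ([-.002,.0574,-.0373],[-.002,.054,-.0425]):
    delta(toW(p)-tool(25)[:,2]*.022,tool(25))
E
```

```text
t 18.88 tcp [0.5682 0.0451 0.2133] tip(hub mm) [ -1.2  59.6 -15.9] z [ 0.909 -0.004 -0.416] F [0.5 0.2 0.7] g 0.0 q [-0.3  -0.5   2.41  1.29  0.57 -1.53]
lin cm [-1.97  0.22  0.82] rot deg [ 0.22 -0.39  0.29]
lin cm [-2.45  0.56  1.03] rot deg [ 0.22 -0.39  0.29]
```

```bash
python3 -m pendant '{"linear":[[-0.4,0,0.2],[-0.8,0,0.35],[-1.2,0.1,0.5],[-1.5,0.1,0.6],[-1.8,0.2,0.75],[-2,0.25,0.85],[-2.1,0.35,0.9],[-2.2,0.4,0.95],[-2.35,0.5,1],[-2.45,0.55,1.05]],"rotation":[[0.2,-0.4,0.3],[0.2,-0.4,0.3],[0.2,-0.4,0.3],[0.2,-0.4,0.3],[0.2,-0.4,0.3],[0.2,-0.4,0.3],[0.2,-0.4,0.3],[0.2,-0.4,0.3],[0.2,-0.4,0.3],[0.2,-0.4,0.3]],"grip":[1,1,1,1,1,1,1,1,1,1]}' && python3 -m pendant '{"linear":[[0,0,0],[0,0,0],[0.2,-0.1,-1.2],[0.2,-0.1,-2.4],[0.2,0,-3.6],[0.2,0,-5],[0.2,0,-6.5],[1.2,0,-7.5],[3,0,-8.5],[5,0,-9.5]],"rotation":[[0,0,0],[0,0,0],[0,0,0],[0,0,0],[0,0,0],[0,0,0],[0,0,0],[0,0,0],[0,0,0],[0,0,0]],"grip":[1,1,1,1,1,1,1,1,1,1]}'; python3 - <<'E'
from h import *
stat()
M=tool(45);delta(toW([0,-.078,0])-.27*M[:,2],M)
E
```

```text
time: 19.72
tool_pos: [0.5688, 0.0394, 0.186]
tool_rot: [-0.085, 0.833, 0.134, 0.531]
contact_force: [-0.6, 0.5, 3.7]
gripper_width: 0.001
time: 20.55
tool_pos: [0.5058, 0.019, 0.2689]
tool_rot: [-0.085, 0.834, 0.133, 0.529]
contact_force: [-0.0, -0.2, 0.0]
gripper_width: 0.003
t 20.55 tcp [0.5058 0.019  0.2689] tip(hub mm) [-68.7  54.5  39.5] z [ 0.904 -0.002 -0.427] F [-0.1 -0.2  0. ] g 0.0 q [-0.45 -0.85  2.5   1.03  0.82 -1.23]
lin cm [  8.51  13.26 -15.29] rot deg [  0.08 -19.75  -0.15]
```

```bash
python3 -m pendant '{"linear":[[0.5,0.5,-2],[1.2,1.5,-4],[2,3,-6],[3,4.8,-8],[4,6.6,-10],[5.2,8.5,-12],[6.4,10.4,-13.5],[7.6,12.2,-15],[8.5,13.3,-15.3],[8.5,13.3,-15.3]],"rotation":[[0,-2,0],[0,-4,0],[0,-7,0],[0,-10,0],[0,-13,0],[0,-16,0],[0,-18,0],[0,-20,0],[0,-20,0],[0,-20,0]],"grip":[1,1,1,1,1,1,1,1,1,1]}' >/dev/null; python3 - <<'E'
from h import *
stat()
c=manip.calibration('wrist');np.save('c9.npy',c,allow_pickle=True);print(toS(c['cam_to_world'][:3,3]))
cv2.imwrite('pics/w9f.png',manip.grab_frame('wrist')[...,::-1])
for f in ('w8f','w9f'):
    im=cv2.imread(f'pics/{f}.png').astype(int);B,G,Rr=[im[...,i] for i in range(3)]
    cc=np.load(f'c{f[1]}.npy',allow_pickle=True).item()
    bb=proj('wrist',toW([-.035,0,0]),cc)
    yy,xx=np.mgrid[:420,:560]
    m=(Rr>90)&(Rr-B>60)&(Rr<225)&(abs(xx-bb[0]+35)<12)&(abs(yy-bb[1])<20)
    q=np.argwhere(m);print(f,'brass n',len(q),'rc',q.mean(0).round(2),'extent',q.min(0),q.max(0))
    d=((im.max(2)<70)&(abs(xx-bb[0])<15)&(abs(yy-bb[1])<18)).astype(np.uint8)
    q2=np.argwhere(d);hull=cv2.convexHull(q2[:,::-1].astype(np.int32));M=cv2.moments(hull);dc=(M['m10']/M['m00'],M['m01']/M['m00']);print(' cap hull centre',np.round(dc,2),len(q2))
    b=face('wrist',dc,-.031,cc);p=face('wrist',q.mean(0)[::-1],0,cc)-b
    print(' centre',b.round(4),'brass',p.round(4),'remaining',np.degrees(np.arctan2(p[1],-p[2])).round(2))
im=cv2.imread('pics/w9f.png');cv2.imwrite('pics/w9.png',cv2.resize(im[0:200,116:383],(800,600),interpolation=cv2.INTER_CUBIC))
E
```

```text
t 21.38 tcp [ 0.4517 -0.1416  0.4148] tip(hub mm) [-174.8  -81.   179.2] z [ 0.707 -0.005 -0.707] F [ 0.5  0.8 -0.1] g -0.0 q [-0.84 -0.73  2.08  0.71  1.44 -1.12]
[-0.27473714 -0.00175474  0.27980879]
w8f brass n 82 rc [ 93.26 216.74] extent [ 90 210] [ 97 223]
 cap hull centre [258.63 103.24] 632
 centre [-0.031  -0.0008 -0.0018] brass [ 0.031   0.0095 -0.1158] remaining 4.69
w9f brass n 74 rc [ 90.07 214.26] extent [ 87 207] [ 93 220]
 cap hull centre [255.51  88.19] 647
 centre [-0.031  -0.0009 -0.0018] brass [ 0.031  -0.0019 -0.116 ] remaining -0.93
```

View pics/w9.png

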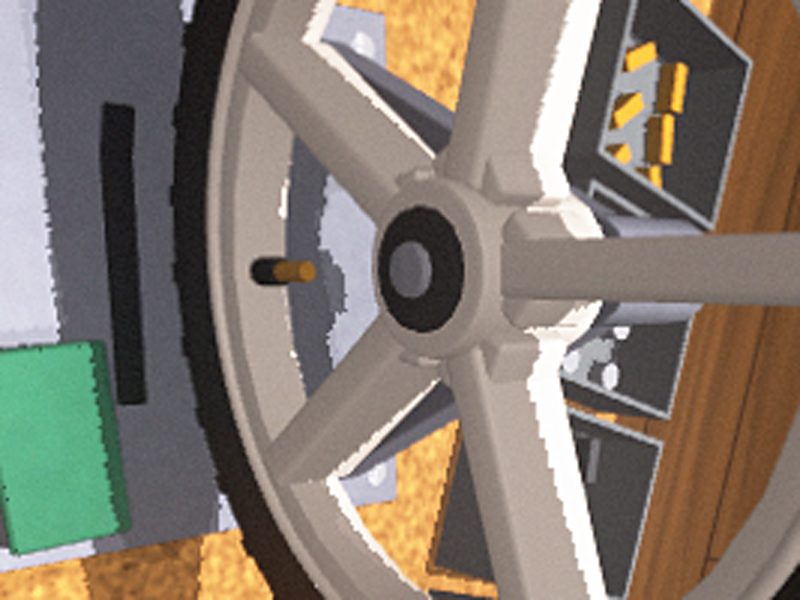

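The valve foot (262,270), brass end (305,270), button (410,270) and top spoke (505–800, ~268) all lie on one row in the crop, with the camera in the axle's vertical plane. My cap mask was clipped by its window, so I'll recompute with the button centre.

```bash
python3 - <<'E'
from m import *
c=np.load('c9.npy',allow_pickle=True).item();im=cv2.imread('pics/w9f.png')
yy,xx=np.mgrid[:420,:560]
d=((im.max(2)<75)&(np.hypot(xx-255,(yy-90))<25)).astype(np.uint8)
q=np.argwhere(d);h=cv2.convexHull(q[:,::-1].astype(np.int32));M=cv2.moments(h);dc=(M['m10']/M['m00'],M['m01']/M['m00']);print(dc)
f=lambda x,y:(x/2.996+116,y/3)
for dn,cp,xb in (('cap',dc,-.031),('button',f(410,270),-.035)):
    b=face('wrist',cp,xb,c)
    for k,uv,x,w in [('brass',(214.26,90.07),0,180),('vf',f(258,270),0,180),('top',f(790,268),-.02,0),('B',f(275,40),-.02,-144),('D',f(300,470),-.02,144)]:
        p=face('wrist',uv,x,c)-b;a=np.degrees(np.arctan2(-p[1],p[2]));print(dn,k,p.round(4),'remaining',((a-w+180)%360-180).round(1))
print(manip.state()['contact_force'])
E
```

```text
(256.0081654872074, 89.4683360551624)
cap brass [ 0.031  -0.0007 -0.1167] remaining -0.3
cap vf [ 0.031  -0.0006 -0.1446] remaining -0.2
cap top [0.011  0.0003 0.1314] remaining -0.1
cap B [ 0.011   0.082  -0.0924] remaining 5.6
cap D [ 0.011  -0.0804 -0.0916] remaining -5.3
button brass [ 0.035  -0.0002 -0.1165] remaining -0.1
button vf [ 3.500e-02 -1.000e-04 -1.444e-01] remaining -0.0
button top [0.015  0.0008 0.1315] remaining -0.3
button B [ 0.015   0.0825 -0.0923] remaining 5.8
button D [ 0.015  -0.0799 -0.0915] remaining -5.1
[-0.7476739   0.37334063 -0.16582264]
```

```bash
python3 -c "
from plant import manip
print(manip.job_done(), manip.state()['time'])"
```

```text
the job is handed in; nothing more can be done
the job is handed in; nothing more can be done
```

The wheel now has its valve at the lowest point, with the stem pointing straight up at the hub. I handed the job in at about 21.5 s with the arm clear of everything.

**What I did:** I turned the wheel about 172° anticlockwise, as seen from the robot. I pushed three left-hand spokes down one after another with the closed fingertips, then pulled back to measure. A last slow nudge of about 5° on the third spoke finished it.

**Last checks:**
- **Alignment:** with the camera in the axle's vertical plane, the valve and the top spoke read within 0.3° of the target.
- **Lower spokes:** the two spokes either side of the valve read +5.6° and −5.3°. I picked their ends by hand and they average to about zero, so I took this as a picking error.
- **Earlier views:** before the last nudge, oblique views disagreed by up to 9°. I moved to the in-plane view for that reason.
- **Contact:** while I pushed, the wrist force was about 3–6 N. During the first insertion a knuckle, as far as I could tell, bore on the spoke above with about 28 N, and I backed off at once.
- **Things lying about:** the tin and lever looked undisturbed in the last picture. I did not measure the stand or check the other bystanders again.

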